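# Fit the battery to the UV lamp and hold it over the culture plate

### The arm

A 6-joint arm with a two-finger parallel gripper is mounted at the origin on the work surface. World frame = base frame: x ahead of the robot, y to its left, z up, the work surface at z = 0. Lengths are in m, angles in degrees, forces in N, time in s.
With the tool pointing down it reaches from about 0.4 to 0.825 m from the base axis. Payload 7 kg.
Tool frame: the origin (TCP) lies between the finger pads; the fingertips stand 25 mm ahead of it and the grasp point (between the pads) lies 6 mm ahead of it; z points along the fingers, y is the line along which they close (so a half turn about z gives the same grasp; the last joint's range is limited). The gripper opens to 88 mm and grips with 3 to 60 N. Pads are 19 mm wide; open, the fingers measure 130 mm over their backs; the gripper's body (78 mm by 193 mm) begins 47 mm behind the grasp point.
Start: joints at [81.881, 20.546, 0.682, 0, -70.136, -16.507], TCP at [0.281, 0.614, 0.252] pointing down, gripper open.
Joint ranges: [-176.03, 176.03], [-82.01, 121.73], [-58.28, 71.71], [-173.87, 95.51], [-174.79, -0.11], [-173.66, 173.66]. Speed limits (degrees/s): [136.94, 136.94, 172.46, 180, 180, 180].

### API

Orientations are given as [roll, pitch, yaw] about the fixed x, y, z axes, in that order (R = Rz(yaw) Ry(pitch) Rx(roll)).
In Python, from plant import ctrl gives the robot as it stands.
- The arm moves only by the tool drive_effector, called by a JSON object that holds its "method" and its "body". Schema: {"type":"object","properties":{"motion":{"type":"array","items":{"type":"array","items":{"type":"array","items":{"type":"number"},"minItems":5,"maxItems":5},"minItems":1,"maxItems":8},"minItems":1,"maxItems":1},"only":{"type":"string"},"quiet":{"type":"boolean"},"lines":{"type":"string"}},"required":["motion"],"additionalProperties":false}. motion is a list that holds a single list of rows (three levels of brackets), with 1 to 8 rows, each of 5 numbers: dx, dy, dz in normalised numbers (1 is 0.8 m), then a turn about the tool's z in fractions of the full range, 1 being 90 degrees, then the finger opening in m; each row is the pose to reach, as a shift and turn from the pose commanded when the call began, along the tool's axes at that moment; what a row does not reach only later rows make up. A row lasts 1/8 s, in which the tool goes at most 0.0625 m and 10.7 degrees, less where a joint would pass 70% of its speed; a pose out of reach is approached as far as the arm can. The fingers move at their own pace and stop on an object; the grip force is fixed at half the most. Time passes only in rows, so rows that do not move let the fingers close. The tool returns the time, the measured TCP pose, the force, the opening and the grip force at its end. only (a regular expression) keeps the lines of the reply that match it, lines (a string "A,B") keeps lines A to B, and quiet returns only ok. A shift or turn number past 1, either way, is cut back to 1. Input that does not fit is refused with a message, and nothing moves.
- ctrl.get_obs(): the state, without advancing time (a new reading comes with each control period).
- ctrl.snapshot(name): name is "scene" or "top"; returns a dict with "frame" (384x512x3 uint8, red, green, blue), "z_map" (384x512 float32, m along the optical axis (not along the pixel's ray), 0 where there is no reading), "fovy" (degrees; the focal length in pixels is half the picture's height over the tangent of half this angle, whatever the lens; pixels are square), "cx", "cy" (the principal point, pixels), "R" (3x3) and "t" (3): a world point X has camera coordinates R X + t. Camera axes: x right, y down, z forward; pixel columns grow to the right and rows downward; lengths in m; the calibration is good to about 2 mm. A picture is of the moment at which its call begins.
- ctrl.close_job(): hands the job in; it is judged then, once.
The state is a dict: "clock": time; "joint_pos": joint angles; "qvel": joint speeds; "tau": joint torques, N m; "tool_pos": TCP position; "orientation": TCP orientation; "force": force on the tool from outside, world axes, zero at the start; "moment": the same for the moment, N m; "opening": finger opening in m; "gripper_force": force on a finger pad.
Only numpy, scipy, OpenCV 4.12 (cv2) and the standard library are available. Lean on these libraries where they do the work, as an engineer would, in place of code of your own. Each camera call takes 0.05 s, during which the arm holds its last target. There are 200 camera calls.

### The job

Take the charged battery pack out of the charger and plug it fully home in the bay on top of the hand-held UV lamp. Then lift the lamp by its handle, bring it across clear of the tube rack and hold it level a finger's breadth (about 15 mm) above the open six-well plate, centred on it and lengthwise along it, without ever touching the plate, so that I can look for glowing colonies. Finish while still holding the lamp there; do not put it down or let go, and leave everything else where it stands.

Things in the scene. Friction and masses are not known exactly. Their poses are not given: they have to be found in the camera images.
- lamp: Hand-held UV viewing lamp, 0.45 kg, loose, lying on its four feet, light window downwards. Grey box housing 200 (x) x 76 (y) mm, its top face 48 mm above the origin, black end caps, a black bar handle above it. Origin: centre of the underside, at the level of the feet. x runs lengthwise, z up; the battery bay is near its -x end.
- lamp_handle (a point): Middle of the handle's bar, where the lamp (with battery) roughly balances: 18 mm along lamp x from the origin and 90 mm above the underside. The bar is 120 mm long along lamp x, 18 mm wide (y) and 14 mm high; 35 mm of free space between it and the housing. Its two posts stand 50 mm either side of this point. Axes as the lamp's.
- lamp_bay (a point): Centre of the mouth of the battery bay in the housing's top face, at (-75, 0, 48) mm in the lamp's frame: a rectangular socket 31.5 mm (lamp x) by 23.5 mm (lamp y), 32 mm deep, with a square-edged mouth. Axes as the lamp's.
- lamp_seat (a point): Point in the bay, 30 mm below its mouth, where the pack's origin lies when the pack is fully home, its shoulder down on the housing. Axes as the lamp's.
- lamp_window (a point): Centre of the light window, at the level of the underside of the lamp's feet, 18 mm along lamp x from the lamp's origin (straight under the handle's middle). The window is 140 mm (x) by 52 mm (y). Axes as the lamp's.
- pack: Battery pack, 0.11 kg, 66 mm high, loose, upright in the charger. Plug 30 (x) x 22 (y) x 30 mm high, its lowest 9 mm tapering to 25 x 17 mm at the foot; above it a head 40 (x) x 28 (y) x 36 mm whose underside (shoulder) comes to rest on the lamp. Origin: centre of the foot's underside; z up. Fits the bay either way round, its x along lamp x; slides freely (0.75 mm play each side), no latch.
- pack_head (a point): Centre of the pack's head, 48 mm above the pack's origin (30 to 66 mm is the head). Axes as the pack's.
- charger: Black battery charger fixed to the bench: base 110 x 78 x 16 mm and a tower 56 (x) x 48 (y) x 44 mm high holding the pack in a well 24 mm deep, so the pack's shoulder stands 6 mm above the tower and the pack lifts straight out (raise it 24 mm or more). Origin: under the centre of the well, on the bench. Its x, y are the pack's x, y at the start.
- plate: Open six-well culture plate, clear with six round wells of dark red agar, 128 (x) x 85.5 (y) x 20 mm high, loose, flat on the bench. Origin: centre of its underside; x lengthwise; its top is 20 mm above the origin. Lamp and plate may stand either side of the rack.
- rack: Cream test-tube rack with plugged tubes (one piece), 230 (x) x 62 (y) mm, 121 mm high over the tube plugs, loose, standing between the lamp and the plate. Origin: centre of its underside. Not to be touched.
- spirit_lamp: Glass spirit lamp with cap, 74 mm wide, 86 mm high, unlit bystander. Origin: centre of its underside.
- dishes: Stack of three round culture dishes, stored upside down, 94 mm wide, 47 mm high, bystander. Origin: centre of its underside.
- plate_lid: The six-well plate's clear lid lying on the bench, 128 x 85.5 x 8 mm, bystander. Origin: centre of its underside.

How it is judged (in metres and radians):
On the way, in this order (a step that is already met when the one before it is completed fails the run):
1. the battery pack is plugged fully home in the lamp's bay (distance between pack and lamp_seat below 0.004 m and angle between the z axis of pack and the z axis of lamp, either way round below 0.07 rad), for 0.2 s.
2. the lamp, with the pack in it, is lifted clear of the bench in the fingers (all of step 1 and height (world z) of lamp_window above 0.05 m and contact force between lamp and the fingers above 1 N), for 0.2 s.
At the end, for the whole second after the job is handed in: Pack fully home in the lamp (4 mm, 4 deg). Lamp still in the fingers, at rest, level (6 deg), window within 14 mm of the plate's centre, underside 5 to 28 mm above its top, lengthwise along it (8 deg, either way round), touching neither plate nor rack; these within 20 mm of their start (all of step 1 and contact force between lamp and the fingers above 1 N and horizontal distance between lamp_window and plate below 0.014 m and z of lamp_window in the frame of plate between 0.025 and 0.048 m and angle between the x axis of lamp and the x axis of plate, either way round below 0.14 rad and angle between each of lamp, rack's own z axis and vertical below 0.1 rad and contact force between lamp and plate below 0.2 N and contact force between lamp and rack below 0.2 N and angle between plate's own z axis and vertical below 0.05 rad and distance of each of plate, rack from where it was at the start of the episode below 0.02 m and linear speed of lamp below 0.02 m/s and angular speed of lamp below 0.15 rad/s); the arm keeps its last pose, push and grip.
It fails at once if the lamp touches the plate (contact force between lamp and plate above 0.5 N).
It fails at once if the lamp strikes the tube rack (contact force between lamp and rack above 1 N).
It fails at once if the plate, tube rack, spirit lamp, stack of dishes or plate lid is pushed more than 20 mm from its place (distance of any of plate, rack, spirit_lamp, dishes, plate_lid from where it was at the start of the episode above 0.02 m).
It also fails if it takes over 67 s, if anything falls off the work surface, if the arm or the gripper's body presses on something with over 40 N, if the wrist force passes 120 N, or if a joint passes its speed limit or range.

## Working session

There is one attempt and no reset: what is moved stays moved. The work goes in short steps, Python scripts to look and compute and a tool call to move; the robot and the scene stay as the last step left them, time stands still between calls to the robot, and variables do not carry over. Pictures are saved under pics/ and viewed, at most 10 in all, crops included, and the job is handed in when it is done.

```bash
ls; mkdir -p pics
```

Run:
```python
from plant import ctrl
import cv2,numpy as np
print(ctrl.get_obs())
for n in("scene","top"):
    s=ctrl.snapshot(n);np.savez(f"{n}0.npz",**s)
    cv2.imwrite(f"pics/{n}0.png",s["frame"][:,:,::-1]);print(n,s["fovy"],s["cx"],s["cy"],s["R"],s["t"],(s["z_map"]>0).mean())
```

```text
pics
plant.py
{'clock': 0.0, 'joint_pos': array([ 8.18804721e+01,  2.05937603e+01,  6.34201360e-01, -2.07972933e-02,
       -7.01328566e+01, -1.65060419e+01]), 'qvel': array([-0.03413759,  0.11922858, -0.02518127, -0.04672736, -0.03401495,
        0.01273103]), 'tau': array([ 2.98290543e-03, -5.82719851e+01,  2.93054008e+01,  6.99717969e+00,
        6.97008902e-03, -1.39109920e-04]), 'tool_pos': array([0.28110645, 0.61321071, 0.2505975 ]), 'orientation': array([ 1.79905838e+02, -7.51461251e-03, -2.46326472e+01]), 'force': array([ 0.33650584, -0.69514862,  0.06585708]), 'moment': array([-0.03566635, -0.04766115, -0.00280228]), 'gripper_force': 0.0, 'opening': 0.08769939983351076}
scene 52.67343682998054 250.93290795103363 192.2152728984853 [[ 0.7635856   0.64557238 -0.01316539]
 [ 0.53338948 -0.64212402 -0.55061094]
 [-0.36391303  0.4134163  -0.83465817]] [-0.47762278 -0.22116043  1.27755807] 0.9961140950520834
top 51.26826436463836 258.0765093923188 189.25944733975322 [[-0.01950865 -0.99968386 -0.01586177]
 [-0.99387491  0.02111643 -0.10847473]
 [ 0.10877538  0.01364842 -0.99397265]] [0.07285563 0.59284954 1.35997178] 0.9958597819010416
```

View both.

View pics/scene0.png

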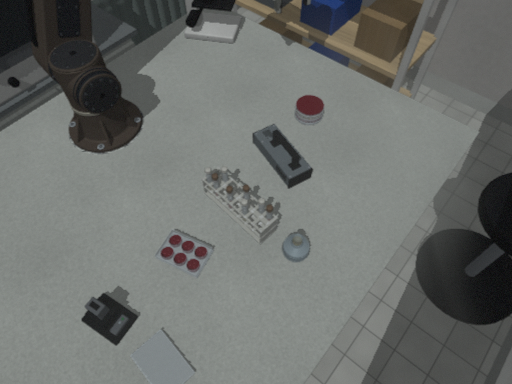

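View pics/top0.png

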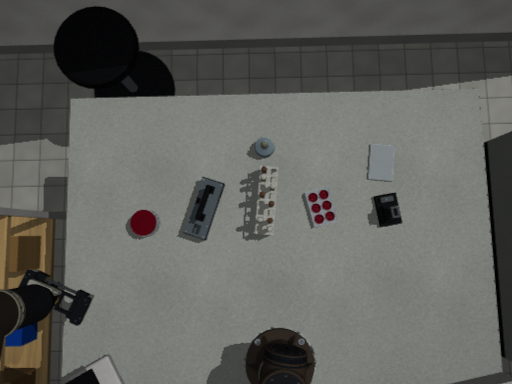

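Create h.py:
```python
import cv2,numpy as np
def load(n): return dict(np.load(n))
def K(s):
    f=s["frame"].shape[0]/2/np.tan(np.radians(float(s["fovy"]))/2);return f,float(s["cx"]),float(s["cy"])
def cloud(s):
    f,cx,cy=K(s);v,u=np.mgrid[:384,:512];z=s["z_map"]
    P=np.stack([(u-cx)/f*z,(v-cy)/f*z,z],-1);return (P-s["t"])@s["R"]
def ray(s,u,v,h):
    "points of pixels on plane z=h"
    f,cx,cy=K(s);d=np.stack([(np.asarray(u,float)-cx)/f,(np.asarray(v,float)-cy)/f,np.ones(np.shape(u))],-1)@s["R"]
    c=-s["R"].T@s["t"];return c+d*((h-c[2])/d[...,2])[...,None]
def proj(s,X):
    f,cx,cy=K(s);p=np.asarray(X)@s["R"].T+s["t"];return np.stack([f*p[...,0]/p[...,2]+cx,f*p[...,1]/p[...,2]+cy],-1)
```

Run:
```python
from h import *
t=load("top0.npz");s=load("scene0.npz")
c=lambda a,x,y,w,h,k:cv2.resize(a["frame"][y:y+h,x:x+w,::-1],None,fx=k,fy=k,interpolation=cv2.INTER_CUBIC)
a=np.hstack([c(t,170,165,66,50,6),c(t,362,180,66,50,6)]);b=np.hstack([c(s,245,115,72,72,5.5),c(s,76,280,72,72,5.5)])
a=cv2.resize(a,(792,300));im=np.vstack([a,b[:300]]) if b.shape[1]==792 else None
im=np.vstack([a,cv2.resize(np.hstack([c(s,245,122,72,68,1),c(s,76,284,72,68,1)]),(792,374))[:300]])
cv2.imwrite("pics/c1.png",im)
for n,a in(("top",t),("scene",s)):
    P=cloud(a);z=P[...,2]
    m=((z>.012)&(z<.25)&(P[...,0]>.2)&(P[...,0]<.9)&(abs(P[...,1])<.6)).astype(np.uint8)
    k,l,st,ce=cv2.connectedComponentsWithStats(m)
    for i in range(1,k):
        if st[i,4]>60: q=P[l==i];print(n,st[i],q.mean(0).round(3),q[:,2].max().round(3))
    b=P[(abs(z)<.01)];print("bench",np.median(b[:,2]))
```

```text
top [255 137  20  21 329] [0.741 0.035 0.043] 0.088
top [ 255  166   24   69 1018] [0.554 0.032 0.076] 0.126
top [ 184  177   42   63 1376] [0.531 0.246 0.052] 0.103
top [375 193  28  34 624] [ 0.515 -0.385  0.036] 0.091
top [131 209  29  28 618] [0.486 0.453 0.043] 0.053
bench -0.0013402309279707506
scene [294  95  30  29 662] [0.491 0.447 0.041] 0.052
scene [ 252  124   60   63 1827] [0.544 0.235 0.051] 0.101
scene [ 201  166   77   77 2298] [0.564 0.026 0.071] 0.124
scene [154 230  58  46 748] [ 0.53  -0.159  0.017] 0.025
scene [281 233  29  29 637] [0.751 0.025 0.043] 0.088
scene [  81  294   56   51 1599] [ 0.523 -0.391  0.036] 0.091
bench 0.00038367545210528636
```

View pics/c1.png

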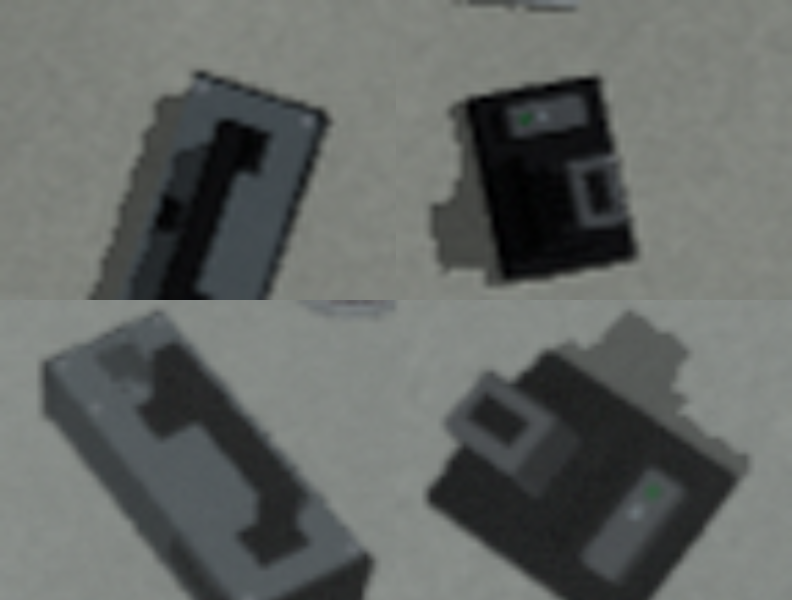

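Add to h.py:
```python
def rect(Q):
    (c,sz,a)=cv2.minAreaRect(np.float32(Q[:,:2]*1000))
    if sz[0]<sz[1]: sz=sz[::-1];a+=90
    return np.round(c,1),np.round(sz,1),round((a+90)%180-90,1)
def comp(P,m):
    k,l,st,ce=cv2.connectedComponentsWithStats(m.astype(np.uint8));return P[l==1+st[1:,4].argmax()]
```

Run:
```python
from h import *
for n in("top","scene"):
    a=load(n+"0.npz");P=cloud(a);x,y,z=P[...,0],P[...,1],P[...,2]
    L=(abs(x-.535)<.15)&(abs(y-.24)<.10)&(x>.3)
    C=(abs(x-.52)<.09)&(abs(y+.39)<.09)
    for nm,m in(("lamp all",L&(z>.035)),("lamp top",L&(abs(z-.048)<.006)),("handle",L&(z>.08)),("bayhole",L&(z>.036)&(z<.042)),("ch all",C&(z>.01)),("head",C&(z>.083)),("tower",C&(z>.038)&(z<.055)),("base",C&(z>.01)&(z<.022))):
        if m.sum()<5: print(n,nm,m.sum());continue
        q=comp(P,m);print(n,nm,len(q),rect(q),q.mean(0).round(4),"medz",np.median(q[:,2]).round(4))
    # plate
    hsv=cv2.cvtColor(a["frame"],cv2.COLOR_RGB2HSV)
    red=((hsv[...,1]>130)&((hsv[...,0]<8)|(hsv[...,0]>170))&(abs(y+.16)<.1)&(abs(x-.53)<.12)).astype(np.uint8)
    k,l,st,ce=cv2.connectedComponentsWithStats(red)
    w=[ce[i] for i in range(1,k) if st[i,4]>15];w=np.array(w);X=ray(a,w[:,0],w[:,1],.016)
    print(n,"wells",len(w),X.round(4).tolist(),X.mean(0));print(rect(X))
    R=(abs(x-.555)<.16)&(abs(y-.03)<.08)&(z>.05)&(x<.7); print("rack",rect(comp(P,R)))
```

```text
top lamp all 1276 (array([532.9, 248.3]), array([204.5,  78.4]), -19.6) [0.5346 0.246  0.0546] medz 0.0475
top lamp top 983 (array([532.3, 248.1]), array([203.1,  78.5]), -19.4) [0.5311 0.2474 0.047 ] medz 0.0469
top handle 204 (array([549.3, 242.6]), array([118.6,  18.8]), -19.5) [0.5491 0.2421 0.0948] medz 0.0951
top bayhole 4 (array([564.8, 199.5]), array([10.9,  4.3]), 17.6) [0.5642 0.1999 0.0405] medz 0.0405
top ch all 677 (array([ 515.7, -390.6]), array([109.3,  78.5]), 8.5) [ 0.5152 -0.3848  0.0344] medz 0.0226
top head 68 (array([ 504.2, -393. ]), array([37.4, 25.6]), 8.2) [ 0.5052 -0.3933  0.0855] medz 0.0851
top tower 112 (array([ 504.1, -392.7]), array([56. , 48.7]), 9.8) [ 0.5035 -0.3855  0.0431] medz 0.0428
top base 331 (array([ 515.7, -390.6]), array([109.3,  78.5]), 8.5) [ 0.5174 -0.3832  0.0149] medz 0.0146
top wells 6 [[0.5741, -0.1677, 0.016], [0.5647, -0.1294, 0.016], [0.5362, -0.1769, 0.016], [0.5269, -0.1386, 0.016], [0.4984, -0.186, 0.016], [0.4892, -0.1479, 0.016]] [ 0.53157644 -0.1577286   0.016     ]
(array([ 531.6, -157.7]), array([77.9, 39.4]), 13.6)
rack (
[... 362 characters left out ...]
] medz 0.0966
scene bayhole 24 (array([622.8, 202.7]), array([54.5,  4.4]), 68.1) [0.6216 0.2008 0.0391] medz 0.0388
scene ch all 1625 (array([ 515.9, -390.7]), array([109.6,  78. ]), 8.9) [ 0.5238 -0.3911  0.0354] medz 0.0255
scene head 219 (array([ 503.4, -392.7]), array([40.1, 27.7]), 8.8) [ 0.5039 -0.393   0.0864] medz 0.0863
scene tower 290 (array([ 503. , -392.9]), array([57.3, 47.8]), 9.3) [ 0.511  -0.3926  0.0443] medz 0.0442
scene base 772 (array([ 515.9, -390.7]), array([109.6,  78. ]), 8.9) [ 0.5275 -0.3914  0.0159] medz 0.0159Traceback (most recent call last):
  File "<stdin>", line 13, in <module>
IndexError: too many indices for array: array is 1-dimensional, but 2 were indexed
```

Create go.py:
```python
import sys,numpy as np
from plant import ctrl
from scipy.spatial.transform import Rotation as Ro
o=ctrl.get_obs();r,p,y=o["orientation"];R=Ro.from_euler("xyz",[r,p,y],degrees=True).as_matrix()
x=np.array(list(map(float,sys.argv[1:4])));d=R.T@(x-o["tool_pos"])
turn=-((float(sys.argv[4])-y+180)%360-180)
print("t",o["clock"],"at",o["tool_pos"].round(4),"yaw",round(y,2),"j6",o["joint_pos"][5].round(1),"F",o["force"].round(1),"open",round(o["opening"],4))
print("shift",d.round(4),"turn",round(turn,2))
```

```bash
python3 go.py 0.5036 -0.3928 0.2 8.8
```

Run:
```python
from h import *
a=load("scene0.npz");f=cv2.cvtColor(a["frame"],cv2.COLOR_RGB2HSV)[225:278,150:220]
red=((f[...,1]>90)&((f[...,0]<10)|(f[...,0]>168))).astype(np.uint8)
k,l,st,ce=cv2.connectedComponentsWithStats(red);w=np.array([ce[i]+[150,225] for i in range(1,k) if st[i,4]>20])
print(len(w))
X=ray(a,w[:,0],w[:,1],.016);print(X.mean(0),rect(X))
# stereo height of the well centroid
t=load("top0.npz");P=cloud(a);x,y,z=np.moveaxis(P,-1,0)
for n,s in(("scene",a),("top",t)):
    P=cloud(s);x,y,z=np.moveaxis(P,-1,0);q=comp(P,(abs(x-.53)<.1)&(abs(y+.158)<.08)&(z>.008));print(n,rect(q),np.percentile(q[:,2],[50,90]))
```

```text
t 0.1 at [0.2811 0.6132 0.2507] yaw -24.63 j6 -16.5 F [ 0.8  0.6 -0.2] open 0.0874
shift [0.6215 0.8217 0.052 ] turn -33.43
6
[ 0.52958643 -0.15712279  0.016     ] (array([ 529.6, -157.1]), array([78.4, 39.3]), 13.9)
scene (array([ 529. , -158.8]), array([126.9,  85.8]), 14.0) [0.01280457 0.01994186]
top (array([ 531.1, -159.5]), array([123.9,  85.2]), 14.0) [0.01230405 0.01967744]
```

Careful with the scale: shifts go in shares of 0.8 m and turns go in shares of 90 degrees. That gives: 0.4 m / 0.8 = 0.5, 0.355 m / 0.8 = 0.4438, -33.4 degrees / 90 = -0.3711.

{"method": "drive_effector", "body": {"motion": [[[0.05, 0.0625, 0, -0.0889, 0.088], [0.1, 0.1313, 0, -0.1778, 0.088], [0.15, 0.1938, 0, -0.2667, 0.088], [0.1938, 0.2563, 0, -0.3711, 0.088], [0.2375, 0.3188, 0, -0.3711, 0.088], [0.2875, 0.3813, 0, -0.3711, 0.088], [0.3375, 0.4438, 0, -0.3711, 0.088], [0.375, 0.5, 0, -0.3711, 0.088]]]}}

```text
clock: 1.1
tool_pos: [0.3872, 0.1233, 0.2516]
orientation: [-180.0, -0.0, 8.8]
force: [1.7, 0.1, -0.0]
opening: 0.0875
gripper_force: 0.0
```

```bash
python3 go.py 0.5036 -0.3928 0.15 8.8
```

```text
t 1.1 at [0.3872 0.1233 0.2516] yaw 8.81 j6 53.0 F [ 1.7  0.1 -0. ] open 0.0875
shift [0.036  0.5278 0.1015] turn 0.01
```

Converted, 0.48 m / 0.8 = 0.6, 0.42 m / 0.8 = 0.525.

{"method": "drive_effector", "body": {"motion": [[[0.0063, 0.075, 0, 0, 0.088], [0.0125, 0.15, 0, 0, 0.088], [0.0188, 0.225, 0, 0, 0.088], [0.025, 0.3, 0, 0, 0.088], [0.0313, 0.375, 0.025, 0, 0.088], [0.0375, 0.45, 0.05, 0, 0.088], [0.0413, 0.525, 0.0625, 0, 0.088], [0.045, 0.6, 0.075, 0, 0.088]]]}}

```text
clock: 2.1
tool_pos: [0.496, -0.3458, 0.1906]
orientation: [-180.0, 0.0, 8.8]
force: [1.1, 0.4, 0.6]
opening: 0.0875
gripper_force: 0.0
```

```bash
python3 go.py 0.5036 -0.3928 0.15 8.8
```

```text
t 2.1 at [ 0.496  -0.3458  0.1906] yaw 8.77 j6 115.2 F [1.1 0.4 0.6] open 0.0875
shift [0.0004 0.0476 0.0406] turn -0.03
```

Converted, 0.1116 m / 0.8 = 0.1395, 0.105 m / 0.8 = 0.1313.

{"method": "drive_effector", "body": {"motion": [[[0, 0.0595, 0.025, 0, 0.088], [0, 0.0595, 0.05, 0, 0.088], [0, 0.0595, 0.0813, 0, 0.088], [0, 0.0595, 0.1125, 0, 0.088], [0, 0.0595, 0.1313, 0, 0.088], [0, 0.0595, 0.1395, 0, 0.088], [0, 0.0595, 0.1395, 0, 0.088]]]}}

```text
clock: 2.98
tool_pos: [0.5034, -0.3907, 0.08]
orientation: [-180.0, 0.0, 8.8]
force: [-0.1, 0.1, 0.6]
opening: 0.0877
gripper_force: 0.0
```

```bash
python3 go.py 0.5036 -0.3928 0.079 8.8
```

```text
t 2.975 at [ 0.5034 -0.3907  0.08  ] yaw 8.79 j6 119.1 F [-0.1  0.1  0.6] open 0.0877
shift [-0.0002  0.0021  0.001 ] turn -0.01
```

Run:
```python
from plant import ctrl
from h import *
c=[]
for n,(x,y) in(("scene",(60,250)),("top",(340,165))):
    s=ctrl.snapshot(n);np.savez(n+"1.npz",**s);c.append(cv2.resize(s["frame"][y:y+90,x:x+90,::-1],(396,396),interpolation=cv2.INTER_CUBIC))
cv2.imwrite("pics/g1.png",np.hstack(c))
```

```text
(no output)
```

View pics/g1.png

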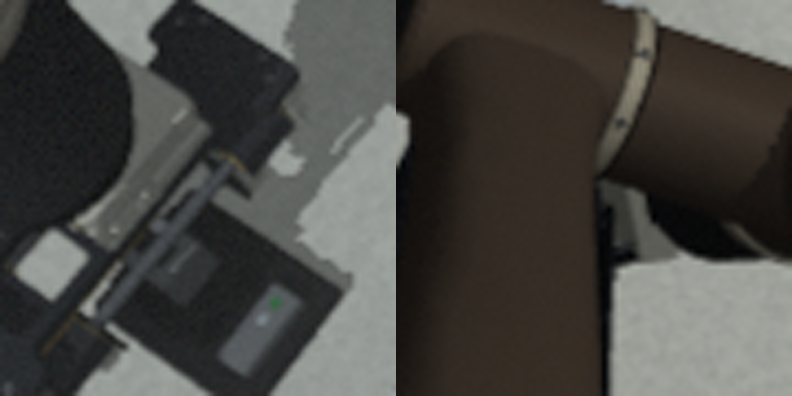

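The left crop (scene) shows the fingers straddling the pack head around (175,265); the right crop (top) is blocked by the arm. I'll correct 2 mm and close.

Converted, 0.002 m / 0.8 = 0.0025, 0.001 m / 0.8 = 0.0013.

{"method": "drive_effector", "body": {"motion": [[[0, 0.0025, 0.0013, 0, 0.088], [0, 0.0025, 0.0013, 0, 0.06], [0, 0.0025, 0.0013, 0, 0.02], [0, 0.0025, 0.0013, 0, 0.02], [0, 0.0025, 0.0013, 0, 0.02], [0, 0.0025, 0.0013, 0, 0.02], [0, 0.0025, 0.0013, 0, 0.02], [0, 0.0025, 0.0013, 0, 0.02]]]}}

```text
clock: 4.08
tool_pos: [0.5036, -0.3927, 0.079]
orientation: [-180.0, 0.0, 8.8]
force: [0.0, 0.1, -0.0]
opening: 0.0279
gripper_force: 30.0
```

```bash
python3 go.py 0.5036 -0.3928 0.079 8.8
```

```text
t 4.075 at [ 0.5036 -0.3927  0.079 ] yaw 8.77 j6 119.2 F [ 0.   0.1 -0. ] open 0.0279
shift [-0.      0.0001 -0.    ] turn -0.03
```

Converted, -0.17 m / 0.8 = -0.2125, -0.155 m / 0.8 = -0.1938.

{"method": "drive_effector", "body": {"motion": [[[0, 0, -0.0125, 0, 0.02], [0, 0, -0.0313, 0, 0.02], [0, 0, -0.0563, 0, 0.02], [0, 0, -0.0875, 0, 0.02], [0, 0, -0.125, 0, 0.02], [0, 0, -0.1625, 0, 0.02], [0, 0, -0.1938, 0, 0.02], [0, 0, -0.2125, 0, 0.02]]]}}

```text
clock: 5.08
tool_pos: [0.504, -0.3929, 0.2516]
orientation: [179.9, -0.1, 8.8]
force: [-0.1, 0.1, -0.8]
opening: 0.0277
gripper_force: 30.0
```

```bash
python3 go.py 0.4613 0.2737 0.249 -19.5
```

```text
t 5.075 at [ 0.504  -0.3929  0.2516] yaw 8.78 j6 119.2 F [-0.1  0.1 -0.8] open 0.0277
shift [ 0.0595 -0.6654  0.0017] turn 28.28
```

Converted, -0.38 m / 0.8 = -0.475, -0.33 m / 0.8 = -0.4125, 28.28 degrees / 90 = 0.3142.

{"method": "drive_effector", "body": {"motion": [[[0.0038, -0.0375, 0, 0.0333, 0.02], [0.0088, -0.1, 0, 0.0778, 0.02], [0.015, -0.1625, 0, 0.1333, 0.02], [0.02, -0.225, 0, 0.1889, 0.02], [0.0263, -0.2875, 0, 0.2444, 0.02], [0.0313, -0.35, 0, 0.2778, 0.02], [0.0375, -0.4125, 0, 0.3142, 0.02], [0.0425, -0.475, 0, 0.3142, 0.02]]]}}

```text
clock: 6.08
tool_pos: [0.4788, -0.0105, 0.2494]
orientation: [-180.0, -0.0, -19.6]
force: [1.0, 1.0, -1.5]
opening: 0.0278
gripper_force: 30.0
```

```bash
python3 go.py 0.4613 0.2737 0.249 -19.5
```

```text
t 6.075 at [ 0.4788 -0.0105  0.2494] yaw -19.55 j6 48.1 F [ 1.   1.  -1.5] open 0.0278
shift [-0.1116 -0.2619  0.0004] turn -0.05
```

Converted, -0.245 m / 0.8 = -0.3063, -0.24 m / 0.8 = -0.3.

{"method": "drive_effector", "body": {"motion": [[[-0.025, -0.0625, 0, 0, 0.02], [-0.05, -0.125, 0, 0, 0.02], [-0.075, -0.175, 0, 0, 0.02], [-0.1, -0.225, 0, 0, 0.02], [-0.1188, -0.275, 0, 0, 0.02], [-0.1313, -0.3, 0, 0, 0.02], [-0.1313, -0.3063, 0, 0, 0.02], [-0.1313, -0.3063, 0, 0, 0.02]]]}}

```text
clock: 7.08
tool_pos: [0.4621, 0.2535, 0.2488]
orientation: [180.0, 0.0, -19.5]
force: [-0.0, -0.6, -1.3]
opening: 0.028
gripper_force: 30.0
```

```bash
python3 go.py 0.4613 0.2737 0.249 -19.5
```

```text
t 7.075 at [0.4621 0.2535 0.2488] yaw -19.51 j6 20.4 F [-0.  -0.6 -1.3] open 0.028
shift [-0.0075 -0.0188 -0.0002] turn -0.01
```

Converted, 0.117 m / 0.8 = 0.1463, 0.113 m / 0.8 = 0.1413.

{"method": "drive_effector", "body": {"motion": [[[-0.0094, -0.0235, 0.0125, 0, 0.02], [-0.0094, -0.0235, 0.0375, 0, 0.02], [-0.0094, -0.0235, 0.0688, 0, 0.02], [-0.0094, -0.0235, 0.1, 0, 0.02], [-0.0094, -0.0235, 0.125, 0, 0.02], [-0.0094, -0.0235, 0.1413, 0, 0.02], [-0.0094, -0.0235, 0.1463, 0, 0.02], [-0.0094, -0.0235, 0.1463, 0, 0.02]]]}}

```text
clock: 8.07
tool_pos: [0.4615, 0.2743, 0.1322]
orientation: [-180.0, -0.0, -19.5]
force: [0.4, -0.6, -1.3]
opening: 0.0283
gripper_force: 30.0
```

```bash
python3 go.py 0.4613 0.2737 0.12 -19.5
```

Run:
```python
from plant import ctrl
from h import *
c=[]
for n,(x,y) in(("scene",(235,100)),("top",(150,165))):
    s=ctrl.snapshot(n);np.savez(n+"2.npz",**s);c.append(cv2.resize(s["frame"][y:y+90,x:x+90,::-1],(396,396),interpolation=cv2.INTER_CUBIC))
cv2.imwrite("pics/g2.png",np.hstack(c))
```

```text
t 8.075 at [0.4615 0.2743 0.1322] yaw -19.51 j6 18.8 F [ 0.4 -0.6 -1.3] open 0.0283
shift [-0.      0.0006  0.0122] turn -0.01
```

View pics/g2.png

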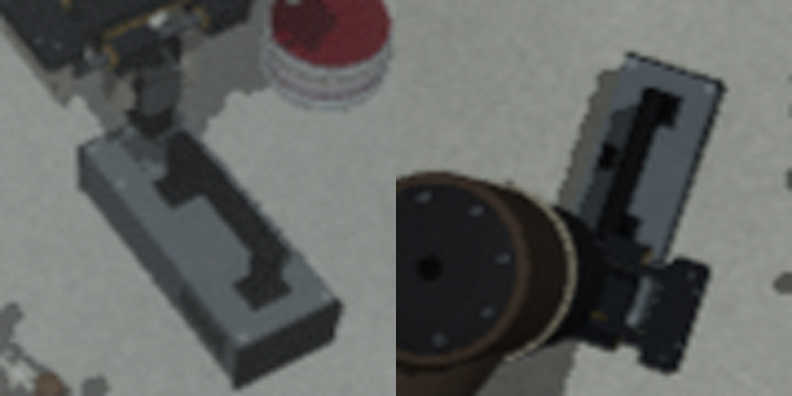

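The pack hangs above the bay (left crop about (155,110), bay mouth near (145,155)), aligned with the lamp. Descending gently while watching the force.

Converted, 0.032 m / 0.8 = 0.04, 0.031 m / 0.8 = 0.0388.

{"method": "drive_effector", "body": {"motion": [[[0, 0.0008, 0.01, 0, 0.02], [0, 0.0008, 0.02, 0, 0.02], [0, 0.0008, 0.0275, 0, 0.02], [0, 0.0008, 0.0325, 0, 0.02], [0, 0.0008, 0.0363, 0, 0.02], [0, 0.0008, 0.0388, 0, 0.02], [0, 0.0008, 0.04, 0, 0.02], [0, 0.0008, 0.04, 0, 0.02]]]}}

```text
clock: 9.18
tool_pos: [0.4611, 0.2737, 0.1]
orientation: [-180.0, -0.0, -19.5]
force: [-0.2, -0.3, -1.6]
opening: 0.028
gripper_force: 30.0
```

```bash
python3 go.py 0.4613 0.2737 0.095 -19.5
```

```text
t 9.175 at [0.4611 0.2737 0.1   ] yaw -19.5 j6 18.8 F [-0.2 -0.3 -1.6] open 0.028
shift [ 0.0002 -0.0001  0.005 ] turn -0.0
```

Converted, 0.006 m / 0.8 = 0.0075, 0.005 m / 0.8 = 0.0063.

{"method": "drive_effector", "body": {"motion": [[[0, 0, 0.0013, 0, 0.02], [0, 0, 0.0025, 0, 0.02], [0, 0, 0.0038, 0, 0.02], [0, 0, 0.005, 0, 0.02], [0, 0, 0.0063, 0, 0.02], [0, 0, 0.0075, 0, 0.02], [0, 0, 0.0075, 0, 0.02]]]}}

```text
clock: 10.05
tool_pos: [0.4613, 0.2739, 0.094]
orientation: [-180.0, -0.0, -19.5]
force: [1.6, 2.1, -1.4]
opening: 0.0276
gripper_force: 30.0
```

```bash
python3 go.py 0.4613 0.2737 0.077 -19.5
```

```text
t 10.05 at [0.4613 0.2739 0.094 ] yaw -19.49 j6 18.9 F [ 1.6  2.1 -1.4] open 0.0276
shift [0.0001 0.0002 0.017 ] turn 0.01
```

Converted, 0.0155 m / 0.8 = 0.0194, 0.014 m / 0.8 = 0.0175.

{"method": "drive_effector", "body": {"motion": [[[0, 0, 0.0025, 0, 0.02], [0, 0, 0.005, 0, 0.02], [0, 0, 0.0088, 0, 0.02], [0, 0, 0.0125, 0, 0.02], [0, 0, 0.015, 0, 0.02], [0, 0, 0.0175, 0, 0.02], [0, 0, 0.0194, 0, 0.02], [0, 0, 0.0194, 0, 0.02]]]}}

```text
clock: 11.05
tool_pos: [0.4611, 0.2735, 0.0783]
orientation: [180.0, 0.0, -19.5]
force: [1.7, 0.9, -0.2]
opening: 0.0282
gripper_force: 30.0
```

```bash
python3 go.py 0.4613 0.2737 0.077 -19.5
```

```text
t 11.05 at [0.4611 0.2735 0.0783] yaw -19.5 j6 18.8 F [ 1.7  0.9 -0.2] open 0.0282
shift [ 0.0002 -0.0003  0.0013] turn -0.0
```

Converted, 0.0018 m / 0.8 = 0.0023, 0.0015 m / 0.8 = 0.0019.

{"method": "drive_effector", "body": {"motion": [[[0, 0, 0.0006, 0, 0.02], [0, 0, 0.0013, 0, 0.02], [0, 0, 0.0019, 0, 0.02], [0, 0, 0.0023, 0, 0.02], [0, 0, 0.0023, 0, 0.02]]]}}

```text
clock: 11.68
tool_pos: [0.461, 0.2735, 0.0769]
orientation: [180.0, 0.0, -19.5]
force: [-1.6, 1.1, 5.1]
opening: 0.0278
gripper_force: 30.0
```

```bash
python3 go.py 0.4613 0.2737 0.077 -19.5
```

```text
t 11.675 at [0.461  0.2735 0.0769] yaw -19.5 j6 18.8 F [-1.6  1.1  5.1] open 0.0278
shift [ 0.0002 -0.0003 -0.0001] turn -0.0
```

Converted, -0.1 m / 0.8 = -0.125, -0.07 m / 0.8 = -0.0875.

{"method": "drive_effector", "body": {"motion": [[[0, 0, 0, 0, 0.07], [0, 0, 0, 0, 0.07], [0, 0, 0, 0, 0.07], [0, 0, 0, 0, 0.07], [0, 0, -0.0125, 0, 0.07], [0, 0, -0.0438, 0, 0.07], [0, 0, -0.0875, 0, 0.07], [0, 0, -0.125, 0, 0.07]]]}}

```text
clock: 12.68
tool_pos: [0.4613, 0.2738, 0.1787]
orientation: [-179.9, -0.0, -19.5]
force: [0.2, 0.6, 0.1]
opening: 0.0699
gripper_force: 0.0
```

```bash
python3 go.py 0.5489 0.2427 0.16 -19.5
```

Run:
```python
from plant import ctrl
from h import *
s=ctrl.snapshot("scene");np.savez("scene3.npz",**s)
cv2.imwrite("pics/g3.png",cv2.resize(s["frame"][100:190,235:325,::-1],(450,450),interpolation=cv2.INTER_CUBIC))
P=cloud(s);x,y,z=np.moveaxis(P,-1,0)
L=(abs(x-.535)<.15)&(abs(y-.24)<.10)&(x>.3)
d=(P[...,:2]-[.549,.2427]);u=d@[.9426,-.3338];v=d@[.3338,.9426]
for m in(L&(abs(z-.048)<.006),L&(z>.08)&(z<.105)&(abs(v)<.025)&(abs(u)<.075),(abs(u+.093)<.035)&(abs(v)<.03)&(z>.06)&(z<.1)):
    q=comp(P,m);print(len(q),rect(q),np.percentile(q[:,2],[50,90]).round(4))
```

```text
t 12.675 at [0.4613 0.2738 0.1787] yaw -19.49 j6 18.8 F [0.2 0.6 0.1] open 0.0699
shift [0.093  0.0001 0.0187] turn 0.01
1003 (array([531.3, 248.6]), array([206.8,  78.2]), -19.2) [0.0485 0.051 ]
263 (array([540.9, 244.3]), array([133.2,  18.7]), -18.4) [0.0962 0.0987]
151 (array([467.1, 268.8]), array([53.6, 28.6]), -19.8) [0.0828 0.0859]
```

View pics/g3.png

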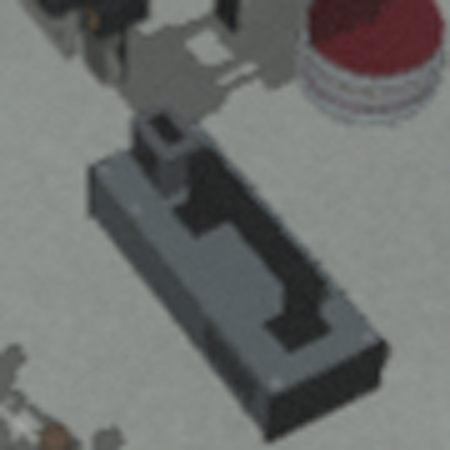

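The pack (crop (165,145)) stands plugged in the lamp, shoulder down, top at about 84 mm, and the lamp has not moved. Next, the handle.

Converted, 0.093 m / 0.8 = 0.1163, 0.083 m / 0.8 = 0.1038.

{"method": "drive_effector", "body": {"motion": [[[0.025, 0, 0, 0, 0.07], [0.0625, 0, 0, 0, 0.07], [0.1, 0, 0, 0, 0.07], [0.1163, 0, 0.0125, 0, 0.07], [0.1163, 0, 0.0438, 0, 0.07], [0.1163, 0, 0.075, 0, 0.07], [0.1163, 0, 0.0963, 0, 0.07], [0.1163, 0, 0.1038, 0, 0.07]]]}}

```text
clock: 13.72
tool_pos: [0.5482, 0.2421, 0.0921]
orientation: [179.9, 0.1, -19.5]
force: [0.5, -0.1, 0.4]
opening: 0.0699
gripper_force: 0.0
```

```bash
python3 go.py 0.549 0.2427 0.096 -19.4
```

```text
t 13.725 at [0.5482 0.2421 0.0921] yaw -19.51 j6 28.0 F [ 0.5 -0.1  0.4] open 0.0699
shift [ 0.0005 -0.0008 -0.0039] turn -0.11
```

Converted, -0.003 m / 0.8 = -0.0038, 0.0005 m / 0.8 = 0.0006.

{"method": "drive_effector", "body": {"motion": [[[0.0006, 0, -0.0038, 0, 0.07], [0.0006, 0, -0.0038, 0, 0.01], [0.0006, 0, -0.0038, 0, 0.01], [0.0006, 0, -0.0038, 0, 0.01], [0.0006, 0, -0.0038, 0, 0.01], [0.0006, 0, -0.0038, 0, 0.01], [0.0006, 0, -0.0038, 0, 0.01], [0.0006, 0, -0.0038, 0, 0.01]]]}}

```text
clock: 14.72
tool_pos: [0.5494, 0.2427, 0.0967]
orientation: [-180.0, -0.0, -19.5]
force: [0.7, 0.8, -0.4]
opening: 0.0177
gripper_force: 30.0
```

```bash
python3 go.py 0.549 0.2427 0.096 -19.4
```

```text
t 14.725 at [0.5494 0.2427 0.0967] yaw -19.5 j6 28.0 F [ 0.7  0.8 -0.4] open 0.0177
shift [-0.0004  0.0001  0.0007] turn -0.1
```

Converted, -0.16 m / 0.8 = -0.2, -0.145 m / 0.8 = -0.1813.

{"method": "drive_effector", "body": {"motion": [[[0, 0, -0.0063, 0, 0.01], [0, 0, -0.0188, 0, 0.01], [0, 0, -0.0438, 0, 0.01], [0, 0, -0.075, 0, 0.01], [0, 0, -0.1125, 0, 0.01], [0, 0, -0.15, 0, 0.01], [0, 0, -0.1813, 0, 0.01], [0, 0, -0.2, 0, 0.01]]]}}

```text
clock: 15.72
tool_pos: [0.5492, 0.2424, 0.2583]
orientation: [-179.9, -0.0, -19.5]
force: [-0.1, 0.7, -6.9]
opening: 0.0178
gripper_force: 30.0
```

{"method": "drive_effector", "body": {"motion": [[[0, 0, -0.0125, 0, 0.01], [0, 0, -0.0188, 0, 0.01], [0, 0, -0.0188, 0, 0.01], [0, 0, -0.0188, 0, 0.01]]]}}

```text
clock: 16.23
tool_pos: [0.5489, 0.2423, 0.2707]
orientation: [179.9, 0.1, -19.5]
force: [0.7, -0.3, -6.1]
opening: 0.0177
gripper_force: 30.0
```

```bash
python3 go.py 0.5305 -0.158 0.272 13.8
```

Run:
```python
from plant import ctrl
from h import *
s=ctrl.snapshot("scene");np.savez("scene4.npz",**s)
cv2.imwrite("pics/g4.png",cv2.resize(s["frame"][40:240,160:360,::-1],(500,500),interpolation=cv2.INTER_CUBIC))
```

```text
t 16.225 at [0.5489 0.2423 0.2707] yaw -19.51 j6 28.0 F [ 0.7 -0.3 -6.1] open 0.0177
shift [ 0.1163  0.3835 -0.0009] turn -33.31
```

View pics/g4.png

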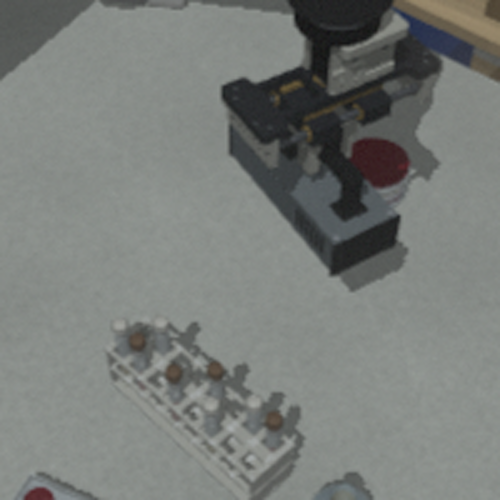

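The lamp is held level (housing near (310,200) in the crop), well above the rack. Carrying it across.

Converted, 0.235 m / 0.8 = 0.2938, 0.03 m / 0.8 = 0.0375, -21 degrees / 90 = -0.2333.

{"method": "drive_effector", "body": {"motion": [[[0.0038, 0.0125, 0, -0.0111, 0.01], [0.0113, 0.0375, 0, -0.0333, 0.01], [0.0225, 0.075, 0, -0.0667, 0.01], [0.0363, 0.1188, 0, -0.1, 0.01], [0.05, 0.1625, 0, -0.1333, 0.01], [0.0625, 0.2063, 0, -0.1667, 0.01], [0.0763, 0.25, 0, -0.2, 0.01], [0.0888, 0.2938, 0, -0.2333, 0.01]]]}}

```text
clock: 17.27
tool_pos: [0.5372, -0.0045, 0.2717]
orientation: [180.0, -0.0, 1.6]
force: [0.3, -0.7, -6.5]
opening: 0.0177
gripper_force: 30.0
```

{"method": "drive_effector", "body": {"motion": [[[0.0313, 0.0325, 0, -0.0333, 0.01], [0.0563, 0.06, 0, -0.0667, 0.01], [0.0775, 0.0825, 0, -0.0944, 0.01], [0.0963, 0.1025, 0, -0.1167, 0.01], [0.1088, 0.1188, 0, -0.1311, 0.01], [0.115, 0.13, 0, -0.1367, 0.01], [0.115, 0.135, 0, -0.1367, 0.01], [0.115, 0.135, 0, -0.1367, 0.01]]]}}

```text
clock: 18.27
tool_pos: [0.632, -0.1084, 0.2717]
orientation: [-180.0, 0.0, 13.8]
force: [-0.0, 0.0, -5.8]
opening: 0.0175
gripper_force: 30.0
```

```bash
python3 go.py 0.5305 -0.158 0.2 13.8
```

```text
t 18.275 at [ 0.632  -0.1084  0.2717] yaw 13.77 j6 96.1 F [-0.   0.  -5.8] open 0.0175
shift [-0.1104  0.024   0.0717] turn -0.03
```

Converted, -0.1104 m / 0.8 = -0.138, 0.005 m / 0.8 = 0.0063.

{"method": "drive_effector", "body": {"motion": [[[-0.01, 0.0025, 0, 0, 0.01], [-0.0313, 0.0063, 0, 0, 0.01], [-0.0625, 0.0125, 0, 0, 0.01], [-0.0938, 0.0188, 0, 0, 0.01], [-0.1188, 0.025, 0, 0, 0.01], [-0.1338, 0.0288, 0, 0, 0.01], [-0.138, 0.03, 0, 0, 0.01], [-0.138, 0.03, 0, 0, 0.01]]]}}

```text
clock: 19.27
tool_pos: [0.5313, -0.158, 0.2718]
orientation: [180.0, -0.0, 13.8]
force: [0.4, 0.4, -7.2]
opening: 0.0182
gripper_force: 30.0
```

{"method": "drive_effector", "body": {"motion": [[[0, 0, 0.0075, 0, 0.01], [0, 0, 0.0225, 0, 0.01], [0, 0, 0.045, 0, 0.01], [0, 0, 0.0675, 0, 0.01], [0, 0, 0.09, 0, 0.01], [0, 0, 0.1063, 0, 0.01], [0, 0, 0.1138, 0, 0.01], [0, 0, 0.1138, 0, 0.01]]]}}

```text
clock: 20.27
tool_pos: [0.531, -0.158, 0.1803]
orientation: [-180.0, 0.0, 13.8]
force: [0.5, -0.0, -6.5]
opening: 0.0178
gripper_force: 30.0
```

```bash
python3 go.py 0.5305 -0.158 0.132 13.8
```

Run:
```python
from plant import ctrl
from h import *
c=[]
for n,(x,y) in(("scene",(130,190)),("top",(270,150))):
    s=ctrl.snapshot(n);np.savez(n+"5.npz",**s);c.append(cv2.resize(s["frame"][y:y+100,x:x+100,::-1],(396,396),interpolation=cv2.INTER_CUBIC))
    P=cloud(s);d=P[...,:2]-[.5305,-.158];a=np.radians(13.8);u=d@[np.cos(a),np.sin(a)];v=d@[-np.sin(a),np.cos(a)];z=P[...,2]
    m=(u>.04)&(u<.11)&(abs(v)<.06)&(z>.075)&(z<.115)
    if m.sum()>30:
        q=comp(np.dstack([P,u,v]),m);print(n,len(q),"u",np.percentile(q[:,3],[1,99]).round(4),"v",np.percentile(q[:,4],[1,99]).round(4),"z",np.median(q[:,2]))
        t=q[abs(q[:,2]-np.median(q[:,2]))<.006]; print("plane du,dv,z0",np.linalg.lstsq(np.c_[t[:,3],t[:,4],np.ones(len(t))],t[:,2],rcond=None)[0])
cv2.imwrite("pics/g5.png",np.hstack(c))
```

```text
t 20.275 at [ 0.531  -0.158   0.1803] yaw 13.8 j6 100.1 F [ 0.5 -0.  -6.5] open 0.0178
shift [-0.0004 -0.0001  0.0483] turn -0.0
scene 177 u [0.0415 0.0835] v [-0.0399  0.0379] z 0.10089283018163728
plane du,dv,z0 [-0.00978015  0.01344824  0.10160928]
```

View pics/g5.png

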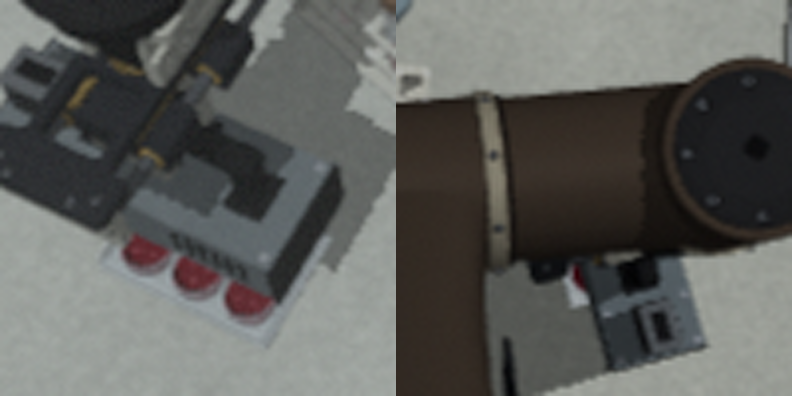

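The lamp (left crop, end cap at (320,230)) hangs over the plate, pack seated (left crop (30,70)), lengthwise along it. I'll check level and height from the saved frame.

Run:
```python
from h import *
for n in("scene","top"):
    s=load(n+"5.npz");P=cloud(s);d=P[...,:2]-[.5305,-.158];a=np.radians(13.8);u=d@[np.cos(a),np.sin(a)];v=d@[-np.sin(a),np.cos(a)];z=P[...,2]
    m=(u>-.13)&(u<.11)&(abs(v)<.06)&(abs(z-.132)<.007)
    q=comp(np.dstack([P,u,v]),m);print(n,len(q),"u",np.percentile(q[:,3],[1,99]).round(4),"v",np.percentile(q[:,4],[1,99]).round(4),"z",np.median(q[:,2]),rect(q))
    print("plane",np.linalg.lstsq(np.c_[q[:,3:],np.ones(len(q))],q[:,2],rcond=None)[0])
```

```text
scene 979 u [-0.0126  0.0827] v [-0.0385  0.0375] z 0.1318986012768346 (array([ 563.9, -149.3]), array([97.5, 79.5]), 13.2)
plane [-0.00334943  0.00961154  0.13221537]
top 438 u [-0.1193 -0.0339] v [-0.0393  0.0367] z 0.13159263375156913 (array([ 458.1, -177.1]), array([90. , 77.1]), 13.5)
plane [ 0.00624396 -0.00377452  0.13211586]
```

Converted, 0.0475 m / 0.8 = 0.0594, 0.047 m / 0.8 = 0.0588.

{"method": "drive_effector", "body": {"motion": [[[0, 0, 0.0075, 0, 0.01], [0, 0, 0.0188, 0, 0.01], [0, 0, 0.0313, 0, 0.01], [0, 0, 0.0425, 0, 0.01], [0, 0, 0.0513, 0, 0.01], [0, 0, 0.0563, 0, 0.01], [0, 0, 0.0588, 0, 0.01], [0, 0, 0.0594, 0, 0.01]]]}}

```text
clock: 21.38
tool_pos: [0.5311, -0.158, 0.1332]
orientation: [180.0, -0.0, 13.8]
force: [0.0, 0.4, -6.7]
opening: 0.0178
gripper_force: 30.0
```

{"method": "drive_effector", "body": {"motion": [[[0, 0, 0, 0, 0.01], [0, 0, 0, 0, 0.01], [0, 0, 0, 0, 0.01], [0, 0, 0, 0, 0.01]]]}}

```text
clock: 21.88
tool_pos: [0.5311, -0.158, 0.1333]
orientation: [180.0, -0.0, 13.8]
force: [-0.5, -0.5, -6.2]
opening: 0.0179
gripper_force: 30.0
```

Run:
```python
from plant import ctrl
from h import *
print(ctrl.get_obs()["tool_pos"],ctrl.get_obs()["orientation"])
c=[]
for n,(x,y) in(("scene",(130,190)),("top",(270,150))):
    s=ctrl.snapshot(n);c.append(cv2.resize(s["frame"][y:y+100,x:x+100,::-1],(396,396),interpolation=cv2.INTER_CUBIC))
    P=cloud(s);d=P[...,:2]-[.5305,-.158];a=np.radians(13.8);u=d@[np.cos(a),np.sin(a)];v=d@[-np.sin(a),np.cos(a)];z=P[...,2]
    m=(u>-.13)&(u<.11)&(abs(v)<.06)&(abs(z-.084)<.007)
    q=comp(np.dstack([P,u,v]),m);print(n,len(q),"u",np.percentile(q[:,3],[1,99]).round(4),"v",np.percentile(q[:,4],[1,99]).round(4),"z",np.median(q[:,2]))
    m=(u>-.13)&(u<-.05)&(abs(v)<.06)&(z>.11)&(z<.13);
    if m.sum()>10: q=comp(P,m);print("pack top",np.median(q[:,2]),rect(q))
cv2.imwrite("pics/g6.png",np.hstack(c))
```

```text
[ 0.53105694 -0.15796133  0.1332681 ] [ 1.79996392e+02 -1.10823087e-02  1.37964614e+01]
scene 909 u [-0.0096  0.0828] v [-0.0385  0.0374] z 0.08479266762872585
pack top 0.1211972802954331 (array([ 437.6, -182.7]), array([36.8, 28.7]), 11.7)
top 404 u [-0.1201 -0.035 ] v [-0.0388  0.0365] z 0.08369438543125028
pack top 0.11957131474226902 (array([ 440. , -181.8]), array([39.6, 28.6]), 12.6)
```

View pics/g6.png

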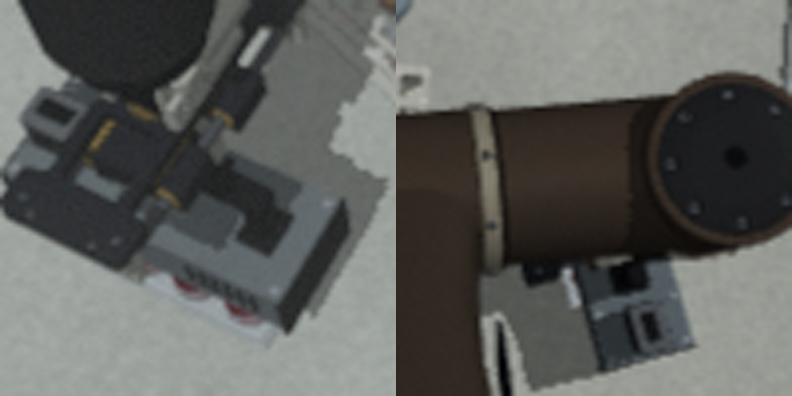

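The lamp (left crop, end cap about (315,265)) hovers level about 16 mm above the plate and along it, with the pack home (top 36 mm above the housing). Handing in.

```bash
python3 -c "
from plant import ctrl
print(ctrl.close_job())"
```

```text
the job is handed in; nothing more can be done
None
```

I plugged the battery pack fully into the lamp and handed the job in with the arm still holding the lamp level, centred and lengthwise about 16 mm above the six-well plate; hand-in returned no verdict.

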